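# Offer a coupling up to the locked test pipe

### The job

Get a trial fit ready at the fittings counter: first slide the green stand's brass bolt fully home into the keeper so that the brown test pipe is locked down, then pick up the cream coupling and carry it across the row of big sleeves to the pipe. Finish while still holding the coupling in the gripper, upright and still, centred about 1 cm above the pipe's open top so that the storeman can compare the two bores: it must never touch the pipe, and the other fittings and sleeves must stay where they are.

Things in the scene. Friction and masses are not known exactly. Their poses are not given: they have to be found in the camera images.
- bolt (a joint): brass barrel bolt on the stand: 0 = fully withdrawn, 0.040 m = fully home (end stop); starts between 0 and 0.010. Positive slides it along the stand's +y axis, into the keeper. It takes about 2 N and stays where it is left.
- bolt_knob (a point): centre of the bolt's upright red knob (cylinder 16 mm across, 30 mm tall, vertical); it is 62 mm above the counter, knob top 76 mm, knob underside 46 mm. The bolt guides and keeper beside it are 40 mm high at most. The knob moves with the bolt.
- stand: fixed green steel base plate 110 x 250 mm, 10 mm thick, of the trial-fit stand. Origin at counter level under the test pipe's axis. From there the bolt lies towards the stand's -y; its knob is on the stand's y axis, 128 mm towards -y when the bolt is withdrawn (88 mm when home). z up.
- stub: test pipe: upright brown pipe of 40 mm outside diameter, 34 mm bore, on a dark steel shoe 70 x 84 x 8 mm that stands loosely in a shallow pocket of the stand with a steel keeper staple on the shoe's -y side. Origin on the pipe axis at the shoe's underside (10 mm above the counter), z up.
- stub_mouth (a point): centre of the open top of the brown test pipe, 95 mm above the counter
- coupling: the only cream straight coupling of its size: open tube 60 mm tall, 56 mm outside diameter (54 mm in the middle), 48 mm bore, about 80 g, standing upright on the counter. Origin at the centre of its lower rim, z up along its axis.
- brown_coupling: brown coupling of the same shape, 60 mm tall, 56 mm diameter, standing upright; not to be disturbed. Origin at the centre of its lower rim.
- tee: brown tee lying flat, 90 x 66 mm, 42 mm high; not to be disturbed. Origin on the counter under the crossing of its arms.
- sleeve0: big cream pipe sleeve, 110 mm outside diameter, 85 mm tall, open, standing upright; one of a row of three between the couplings and the stand (nearest the robot); not to be disturbed. Origin at the centre of its lower rim.
- sleeve1: big cream pipe sleeve, 110 mm outside diameter, 85 mm tall, open, standing upright; one of a row of three between the couplings and the stand (middle); not to be disturbed. Origin at the centre of its lower rim.
- sleeve2: big cream pipe sleeve, 110 mm outside diameter, 85 mm tall, open, standing upright; one of a row of three between the couplings and the stand (farthest from the robot); not to be disturbed. Origin at the centre of its lower rim.
Not all that is in view belongs to the job. What is shaped like the coupling but blue or pink is not meant.

How it is judged:
By the outcome, as a careful person would: the job done as asked, in the order asked, and still so for the second after the job is handed in, while the arm keeps its last pose, push and grip.
It also fails if it takes over 64 s, if anything falls off the work surface, if the arm or the gripper's body presses on something with over 40 N, if the wrist force passes 120 N, or if a joint passes its speed limit or range.

### The arm

A 6-joint arm with a two-finger parallel gripper is mounted at the origin on the work surface. World frame = base frame: x ahead of the robot, y to its left, z up, the work surface at z = 0. Lengths are in mm, angles in rad, forces in N, time in s.
With the tool pointing down it reaches from about 275 to 1000 mm from the base axis. Payload 8.4 kg.
Tool frame: the origin (TCP) lies between the finger pads; the fingertips stand 25 mm ahead of it and the grasp point (between the pads) lies 6 mm ahead of it; z points along the fingers, y is the line along which they close (so a half turn about z gives the same grasp; the last joint's range is limited). The gripper opens to 85 mm and grips with 20 to 120 N. Pads are 22 mm wide; open, the fingers measure 114 mm over their backs; the gripper's body (76 mm by 85 mm) begins 54 mm behind the grasp point. The pads swing forward as they close: fully open they stand 13 mm farther back than shut.
Start: joints at [1.158, 0.353, 1.633, -0, 1.155, -0.002], TCP at [249.588, 573.004, 256.281] pointing down, gripper open.
Joint ranges: [-2.63, 2.63], [-0.92, 2.1], [0.06, 2.66], [-1.3, 4.44], [0, 2.69], [-3.02, 3.02]. Speed limits (rad/s): [2.22, 2.22, 2.79, 3.14, 3.14, 3.14].

### API

Orientations are given as [roll, pitch, yaw] about the fixed x, y, z axes, in that order (R = Rz(yaw) Ry(pitch) Rx(roll)).
In Python, from rig import r, eyes, workorder gives the robot as it stands. The module is installed in compiled form; this text tells all that it offers.
- The arm moves only by the tool step_arm, never from a script. Its argument "moves" is a list of rows, each an object of numbers: "tx", "ty", "tz": the shift along the tool's x, y, z scaled (see below); "ax", "ay", "az": the turn, a rotation vector about the tool's x, y, z scaled (see below). In form: [{"tx": .., "ty": .., "tz": .., "ax": .., "ay": .., "az": ..}, ...]. A call has 1 to 5 rows; each row shifts and turns the commanded pose from where the row before left it, along the tool's axes as they then stand; what a row does not reach is not made up. The controller multiplies each number of a shift by 25 mm and each number of a turn by 90 degrees. A row lasts 1/8 s, in which the tool goes at most 62.5 mm and 10.7 degrees, less where a joint would pass 70% of its speed; a pose out of reach is approached as far as the arm can. A call with a number of a shift or a turn outside -1 to 1 is refused whole. A call with a gripper value outside its range is refused whole. "gripper" is the opening, from 0 (shut) to 1 (fully open), set as the call begins (left out, the last holds). The fingers move at their own pace and stop on an object; "newtons" is the grip in N (left out, the last holds). Time passes only in rows, so rows that do not move let the fingers close. It gives the time, the measured TCP pose, the force, the opening and the grip force at its end, in the units of the state.
- r.sense(): the state, without advancing time (a new reading comes with each control period).
- eyes.grab_frame(name): name is "scene" or "side" or "wrist"; returns (picture, depth): 384x512x3 uint8, red, green, blue; 384x512 float32, mm along the optical axis (not along the pixel's ray), 0 where there is no reading.
- eyes.camera_info(name): a dict with "intrinsics" (3x3 intrinsics, pixels), "cam_to_world" (4x4, takes a point from camera to world coordinates). Camera axes: x right, y up, looking along -z (the intrinsics and any distortion apply to the point x, -y, -z); pixel columns grow to the right and rows downward; lengths in mm; the calibration is good to about 2 mm. The wrist camera is an equidistant fisheye: a pixel r from the principal point sees the ray r / f radians off the axis. A picture is of the moment at which its call begins: read the wrist's pose just before it. camera_info takes no time and is no camera call; for the wrist camera it gives the pose at the moment of the call.
- workorder.sign_off(): hands the job in; it is judged then, once.
The state is a dict: "clock": time; "qpos": joint angles; "qvel": joint speeds; "joint_efforts": joint torques, N m; "eef_pos": TCP position; "tcp_rot": TCP orientation; "contact_force": force on the tool from outside, world axes, zero at the start; "wrist_torque": the same for the moment, N m; "opening": opening from 0.0 (shut) to 1.0 (fully open); "grasp_force": force on a finger pad.
Only numpy, scipy, OpenCV 4.12 (cv2) and the standard library are available. Lean on these libraries where they do the work, as an engineer would, in place of code of your own. Each camera call takes 0.05 s, during which the arm holds its last target. There are 200 camera calls.

## Working session

There is one attempt and no reset: what is moved stays moved. The work goes in short steps, Python scripts to look and compute and a tool call to move; the robot and the scene stay as the last step left them, time stands still between calls to the robot, and variables do not carry over. Pictures are saved under pics/ and viewed, at most 10 in all, crops included, and the job is handed in when it is done.

Besides the shell and the picture viewer there is one more tool, called after "Emit:" as a command line: name --argument value ..., lists and objects as JSON in quotes. step_arm: Moves the arm, as the interface text tells. Its arguments: {"type":"object","properties":{"moves":{"type":"array","items":{"type":"object","properties":{"tx":{"type":"number"},"ty":{"type":"number"},"tz":{"type":"number"},"ax":{"type":"number"},"ay":{"type":"number"},"az":{"type":"number"}}}},"gripper":{"type":"number"},"newtons":{"type":"number"}},"required":["moves"]}

```bash
mkdir -p pics; cat > h.py <<'E'
import numpy as np, cv2
from rig import r, eyes
def grab(n):
    c=eyes.camera_info(n); p,d=eyes.grab_frame(n); return p,d,c
def pts(d,c):
    K=c["intrinsics"];T=np.array(c["cam_to_world"]);K=np.array(K)
    v,u=np.mgrid[:d.shape[0],:d.shape[1]]
    P=np.stack([(u-K[0,2])/K[0,0]*d,-(v-K[1,2])/K[1,1]*d,-d],-1)
    W=P@T[:3,:3].T+T[:3,3]; W[d<=0]=np.nan
    return W
E
python3 - <<'E'
from h import *
a={}
for n in("scene","side"):
    p,d,c=grab(n); np.savez(n+".npz",p=p,W=pts(d,c),K=c["intrinsics"],T=c["cam_to_world"]); a[n]=p
    cv2.imwrite(f"pics/{n}0.png",p[:,:,::-1]); print(n,np.round(c["cam_to_world"],2).tolist(),np.round(c["intrinsics"],1).tolist())
print(r.sense())
E
```

```text
scene [[-0.62, -0.54, 0.57, 1160.71], [0.79, -0.42, 0.45, 585.24], [0.0, 0.73, 0.69, 822.14], [0.0, 0.0, 0.0, 1.0]] [[374.4, 0.0, 261.5], [0.0, 374.4, 193.8], [0.0, 0.0, 1.0]]
side [[0.99, 0.08, -0.15, 353.29], [-0.17, 0.51, -0.84, -895.53], [0.01, 0.86, 0.52, 677.65], [0.0, 0.0, 0.0, 1.0]] [[447.6, 0.0, 259.3], [0.0, 447.6, 188.0], [0.0, 0.0, 1.0]]
{'clock': 0.1, 'qpos': array([ 1.15759901e+00,  3.53552054e-01,  1.63408230e+00, -1.68020383e-05,
        1.15521205e+00, -2.40364133e-03]), 'qvel': array([ 4.15934093e-04, -4.50481470e-06, -1.32111747e-03,  1.05269352e-04,
        3.61953665e-04, -3.21812589e-05]), 'joint_efforts': array([ 1.46731545e-03, -6.06349683e+01, -3.42823148e+01,  1.68697807e-04,
        3.89156266e-03,  2.03600132e-05]), 'eef_pos': array([249.42682108, 572.62243537, 255.64385884]), 'tcp_rot': array([-3.14033887e+00,  1.23497373e-05,  2.73080578e+00]), 'contact_force': array([0.88869936, 0.41791293, 0.79493442]), 'wrist_torque': array([-0.00031911, -0.05748258,  0.00589931]), 'grasp_force': 0.0, 'opening': 0.9988751665042469}
```

View pics/scene0.png

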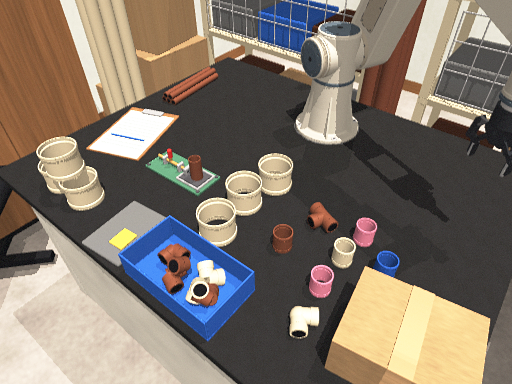

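View pics/side0.png

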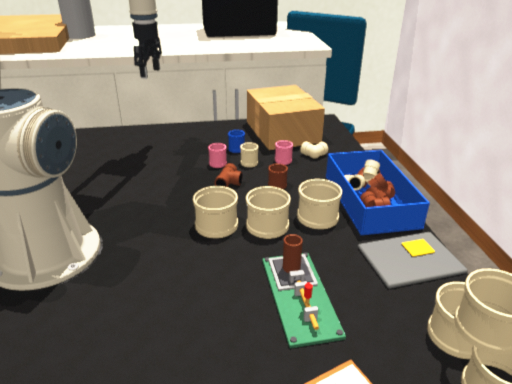

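Scene view: the cream coupling candidates are the tube at (343,252), which stands upright among the pink and blue ones, the cream bits in the blue box at (200,285), and the elbow at (303,320). Only (343,252), side (249,154), is a standalone straight cream coupling of the right size. The stand is at (182,171), with its red knob at (170,156), the pipe at (195,165) and the sleeves at (217,220), (244,192) and (275,173).

```bash
cat > m.py <<'E'
from h import *
def circ(xy):
    A=np.c_[2*xy,np.ones(len(xy))]; s=np.linalg.lstsq(A,(xy**2).sum(1),rcond=None)[0]
    return s[:2],np.sqrt(s[2]+s[0]**2+s[1]**2)
def box(W,u0,u1,v0,v1): 
    m=np.zeros(W.shape[:2],bool); m[v0:v1,u0:u1]=1; return m
B={"scene":dict(coup=(328,358,234,270),brown=(268,298,222,255),tee=(303,340,200,236),s0=(255,297,152,196),s1=(222,266,170,216),s2=(194,240,196,246),stub=(186,204,152,182),knob=(164,176,145,166),pk=(354,378,217,248),pk2=(306,336,263,299),bl=(375,400,250,276)),
"side":dict(coup=(239,261,141,168),brown=(266,290,163,188),tee=(215,243,163,186),s0=(192,240,184,240),s1=(245,292,186,238),s2=(296,343,178,230),stub=(281,305,233,272),knob=(302,315,281,302),pk=(206,228,142,168),pk2=(274,294,140,165),bl=(226,246,128,154))}
E
python3 - <<'E'
from m import *
for n in B:
    z=np.load(n+".npz");W=z["W"];p=z["p"];hsv=cv2.cvtColor(p,cv2.COLOR_RGB2HSV)
    for k,b in B[n].items():
        m=box(W,*b); w=W[m]; w=w[np.isfinite(w[:,2])]
        if k=="knob":
            h=hsv[...,0]; m&=((h<5)|(h>174))&(hsv[...,1]>180)
            w=W[m]; print(n,k,len(w),np.median(w,0).round(1),w.max(0).round(1)); continue
        w=w[(w[:,2]>8)&(w[:,2]<110)]; top=np.percentile(w[:,2],96)
        hi=w[w[:,2]>{'s':top-14}.get(k[0] if k!="stub" else "x",top-8)]
        c,R=circ(hi[:,:2]); print(n,k,len(hi),"top",top.round(1),"circ",c.round(1),R.round(1),"bbox",((np.percentile(hi,2,0)+np.percentile(hi,98,0))/2).round(1),"ext",np.ptp(hi,axis=0).round(0))
    g=(hsv[...,0]>60)&(hsv[...,0]<95)&(hsv[...,1]>90)&(hsv[...,2]>50)
    w=W[g]; w=w[np.isfinite(w[:,2])&(abs(w[:,2]-10)<12)]
    q=cv2.minAreaRect(w[:,:2].astype(np.float32)); print(n,"plate",len(w),q,"z",np.median(w[:,2]))
s=cv2.imread("pics/scene0.png")
a=cv2.resize(s[120:220,130:230],(400,400),interpolation=2); b=cv2.resize(s[200:300,300:400],(400,400),interpolation=2)
cv2.imwrite("pics/crop.png",np.hstack([a,b]))
E
```

```text
scene coup 153 top 60.3 circ [562.4 372.7] 34.9 bbox [573.9 373.9  57.2] ext [116.  55.  10.]
scene brown 122 top 60.7 circ [604.  219.4] 25.9 bbox [604.  219.7  57.6] ext [58. 56. 11.]
scene tee 315 top 42.0 circ [463.  260.2] 28.9 bbox [465.5 262.2  38.7] ext [74. 92. 10.]
scene s0 383 top 85.3 circ [434.8  50.8] 64.2 bbox [448.   49.3  79.2] ext [196. 109.  17.]
scene s1 447 top 85.2 circ [552.7  36.7] 64.0 bbox [552.4  30.2  79.5] ext [203. 124.  18.]
scene s2 472 top 85.2 circ [690.2  52.6] 61.4 bbox [694.4  50.8  79.4] ext [182. 131.  17.]
scene stub 70 top 94.9 circ [ 555.9 -161.5] 18.7 bbox [ 556.4 -161.9   92.1] ext [39. 43. 12.]
scene knob 35 [ 561.4 -276.4   67.2] [ 567.6 -270.1   78.5]
scene pk 149 top 60.1 circ [462.3 385.6] 34.5 bbox [472.3 385.1  56.9] ext [120.  55.  10.]
scene pk2 144 top 60.5 circ [655.6 374.1] 25.8 bbox [655.2 374.2  57.3] ext [56. 54. 10.]
scene bl 156 top 60.6 circ [515.5 480.3] 25.9 bbox [515.2 480.2  57.6] ext [57. 54. 11.]
scene plate 504 ((558.79736328125, -232.8939971923828), (110.89067840576172, 253.30294799804688), 1.7049169540405273) z 10
[... 394 characters left out ...]
p 83.4 circ [544.4  -2.7] 63.7 bbox [537.  -34.5  80.3] ext [109. 233.  25.]
side s2 491 top 83.0 circ [676.6  41.1] 52.5 bbox [675.6  41.3  77.2] ext [110. 112.  17.]
side stub 155 top 93.3 circ [ 556.  -163.9] 18.3 bbox [ 555.6 -164.2   90. ] ext [40. 42. 10.]
side knob 88 [nan nan nan] [nan nan nan]
side pk 97 top 58.0 circ [442.1 382.1] 25.7 bbox [441.7 382.5  54.9] ext [52. 61. 11.]
side pk2 101 top 58.6 circ [631.8 325.6] 60.4 bbox [642.  320.8  55.1] ext [ 83. 162.   9.]
side bl 111 top 58.8 circ [517.9 431.6] 55.0 bbox [515.  428.5  55.8] ext [ 54. 162.  10.]
side plate 2858 ((559.7880859375, -231.38848876953125), (114.515625, 261.03118896484375), 1.6102294921875) z 8.521120430701558
```

View pics/crop.png

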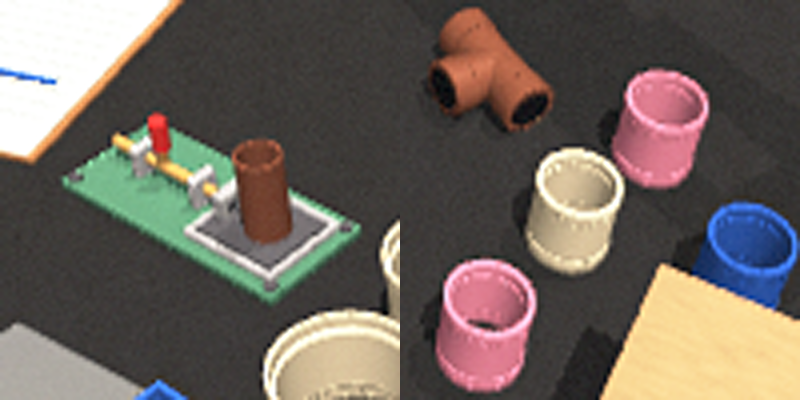

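Crop: it confirms the cream open straight tube of coupling size at scene (343,252), between the two pink ones. It also shows the stand with the bolt, red knob, keeper and brown pipe. I'll turn the tool to the stand's yaw, then head across and look past the coupling on the way.

Emit:
step_arm --moves '[{"az": 0.103},{"az": 0.103},{"az": 0.103},{"az": 0.103},{"az": 0.103}]' --gripper 1

```text
schema error: expected keys tx, ty, tz, ax, ay, az
```

Emit:
step_arm --moves '[{"az": 0.103},{"az": 0.103},{"tx": -1,"ty": 1},{"tx": -1,"ty": 1},{"tx": -1,"ty": 1}]'

```text
schema error: expected keys tx, ty, tz, ax, ay, az
```

Emit:
step_arm --moves '[{"tx": -1,"ty": 1},{"tx": -1,"ty": 1},{"tx": -1,"ty": 1},{"tx": -0.6,"ty": 1},{"ty": 1}]'

```text
schema error: expected keys tx, ty, tz, ax, ay, az
```

Emit:
step_arm --moves '[{"tx": 0,"ty": 0,"tz": 0,"ax": 0,"ay": 0,"az": 0.103},{"tx": 0,"ty": 0,"tz": 0,"ax": 0,"ay": 0,"az": 0.103},{"tx": 0,"ty": 0,"tz": 0,"ax": 0,"ay": 0,"az": 0.103},{"tx": 0,"ty": 0,"tz": 0,"ax": 0,"ay": 0,"az": 0.103},{"tx": 0,"ty": 0,"tz": 0,"ax": 0,"ay": 0,"az": 0.103}]' --gripper 1

```text
clock: 0.72
eef_pos: [249.5, 572.8, 255.8]
tcp_rot: [-3.141, 0.001, 1.917]
contact_force: [0.8, -0.6, -0.3]
opening: 0.998
grasp_force: 0.0
```

Emit:
step_arm --moves '[{"tx": 0,"ty": 0,"tz": 0,"ax": 0,"ay": 0,"az": 0.103},{"tx": 0,"ty": 0,"tz": 0,"ax": 0,"ay": 0,"az": 0.103},{"tx": -1,"ty": 1,"tz": 0,"ax": 0,"ay": 0,"az": 0},{"tx": -1,"ty": 1,"tz": 0,"ax": 0,"ay": 0,"az": 0},{"tx": -1,"ty": 1,"tz": 0,"ax": 0,"ay": 0,"az": 0}]'

```text
clock: 1.35
eef_pos: [327.1, 499.1, 255.9]
tcp_rot: [-3.141, 0.001, 1.599]
contact_force: [0.4, 0.3, 0.0]
opening: 1.003
grasp_force: 0.0
```

Emit:
step_arm --moves '[{"tx": -1,"ty": 1,"tz": 0,"ax": 0,"ay": 0,"az": 0},{"tx": -1,"ty": 1,"tz": 0,"ax": 0,"ay": 0,"az": 0},{"tx": -1,"ty": 1,"tz": 0,"ax": 0,"ay": 0,"az": 0},{"tx": -1,"ty": 1,"tz": 0,"ax": 0,"ay": 0,"az": 0},{"tx": -1,"ty": 1,"tz": 0,"ax": 0,"ay": 0,"az": 0}]'

```text
clock: 1.98
eef_pos: [455.6, 377.6, 256.0]
tcp_rot: [-3.141, 0.0, 1.598]
contact_force: [-0.1, -0.5, -0.9]
opening: 1.002
grasp_force: 0.0
```

Emit:
step_arm --moves '[{"tx": -1,"ty": 1,"tz": 0,"ax": 0,"ay": 0,"az": 0},{"tx": -1,"ty": 1,"tz": 0,"ax": 0,"ay": 0,"az": 0},{"tx": -1,"ty": 1,"tz": 0,"ax": 0,"ay": 0,"az": 0},{"tx": -1,"ty": 0.4,"tz": 0,"ax": 0,"ay": 0,"az": 0},{"tx": -1,"ty": 0,"tz": 0,"ax": 0,"ay": 0,"az": 0}]' --gripper 0

```text
clock: 2.6
eef_pos: [544.0, 254.9, 255.7]
tcp_rot: [-3.141, 0.0, 1.598]
contact_force: [0.5, -0.0, 0.3]
opening: 0.002
grasp_force: 0.0
```

Emit:
step_arm --moves '[{"tx": -1,"ty": 0,"tz": 0,"ax": 0,"ay": 0,"az": 0},{"tx": -1,"ty": 0,"tz": 0,"ax": 0,"ay": 0,"az": 0},{"tx": -1,"ty": 0,"tz": 0,"ax": 0,"ay": 0,"az": 0},{"tx": -1,"ty": 0,"tz": 0,"ax": 0,"ay": 0,"az": 0},{"tx": -1,"ty": 0,"tz": 0,"ax": 0,"ay": 0,"az": 0}]'

```text
clock: 3.22
eef_pos: [546.6, 130.1, 256.0]
tcp_rot: [-3.141, 0.0, 1.598]
contact_force: [-0.3, 0.3, -0.7]
opening: -0.003
grasp_force: 0.0
```

Emit:
step_arm --moves '[{"tx": -1,"ty": 0,"tz": 0,"ax": 0,"ay": 0,"az": 0},{"tx": -1,"ty": 0,"tz": 0,"ax": 0,"ay": 0,"az": 0},{"tx": -1,"ty": 0,"tz": 0,"ax": 0,"ay": 0,"az": 0},{"tx": -1,"ty": 0,"tz": 0,"ax": 0,"ay": 0,"az": 0},{"tx": -1,"ty": 0,"tz": 0,"ax": 0,"ay": 0,"az": 0}]'

```text
clock: 3.85
eef_pos: [550.0, 5.2, 256.0]
tcp_rot: [-3.141, 0.0, 1.598]
contact_force: [-0.1, 0.5, 0.2]
opening: -0.001
grasp_force: 0.0
```

Emit:
step_arm --moves '[{"tx": -1,"ty": 0,"tz": 0,"ax": 0,"ay": 0,"az": 0},{"tx": -1,"ty": 0,"tz": 0,"ax": 0,"ay": 0,"az": 0},{"tx": -1,"ty": 0,"tz": 0,"ax": 0,"ay": 0,"az": 0},{"tx": -1,"ty": 0,"tz": 0,"ax": 0,"ay": 0,"az": 0},{"tx": -1,"ty": 0,"tz": 0,"ax": 0,"ay": 0,"az": 0}]'

```text
clock: 4.47
eef_pos: [553.4, -119.7, 255.9]
tcp_rot: [-3.141, -0.0, 1.598]
contact_force: [-0.1, 0.2, 0.7]
opening: 0.0
grasp_force: 0.0
```

Emit:
step_arm --moves '[{"tx": -1,"ty": 0,"tz": 0,"ax": 0,"ay": 0,"az": 0},{"tx": -1,"ty": 0,"tz": 0,"ax": 0,"ay": 0,"az": 0},{"tx": -1,"ty": 0,"tz": 0,"ax": 0,"ay": 0,"az": 0},{"tx": -1,"ty": 0,"tz": 0,"ax": 0,"ay": 0,"az": 0},{"tx": -1,"ty": 0,"tz": 0,"ax": 0,"ay": 0,"az": 0}]'

```text
clock: 5.1
eef_pos: [556.9, -244.6, 255.9]
tcp_rot: [-3.141, -0.0, 1.598]
contact_force: [0.3, 0.3, 0.7]
opening: 0.0
grasp_force: 0.0
```

Emit:
step_arm --moves '[{"tx": -1,"ty": 0,"tz": 0,"ax": 0,"ay": 0,"az": 0},{"tx": -1,"ty": 0,"tz": 0,"ax": 0,"ay": 0,"az": 0},{"tx": -1,"ty": 0,"tz": 0,"ax": 0,"ay": 0,"az": 0},{"tx": 0,"ty": 0,"tz": 0,"ax": 0,"ay": 0,"az": 0}]'

```text
clock: 5.6
eef_pos: [559.1, -320.9, 256.1]
tcp_rot: [3.142, 0.0, 1.596]
contact_force: [-0.4, -0.3, -0.3]
opening: -0.002
grasp_force: 0.0
```

```bash
python3 - <<'E'
from h import *
s=r.sense();print(s["eef_pos"].round(1),s["tcp_rot"].round(4),s["opening"])
p,d,c=grab("wrist"); np.savez("w1.npz",p=p,d=d,K=c["intrinsics"],T=c["cam_to_world"])
print(np.round(c["cam_to_world"],3).tolist(),np.round(c["intrinsics"],1).tolist())
cv2.imwrite("pics/w1.png",p[:,:,::-1])
E
```

```text
[ 559.1 -320.9  256.1] [3.1416e+00 3.0000e-04 1.5965e+00] -0.001668760195506116
[[1.0, -0.025, -0.008, 556.738], [0.027, 0.952, 0.304, -242.22], [-0.0, -0.304, 0.953, 373.07], [0.0, 0.0, 0.0, 1.0]] [[297.3, 0.0, 252.1], [0.0, 297.3, 196.1], [0.0, 0.0, 1.0]]
```

View pics/w1.png

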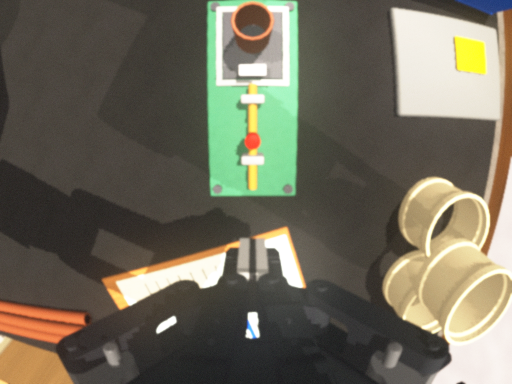

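Wrist view: the red knob is at (252,141), the pipe mouth at (252,21), the keeper at (252,70), and the shut fingertips at (252,255). Next I cast rays.

```bash
cat >> h.py <<'E'
def wray(u,v,z,K,T):
    x,y=(u-K[0,2]),(v-K[1,2]); rr=np.hypot(x,y); th=rr/K[0,0]
    q=np.array([x/rr*np.sin(th),-y/rr*np.sin(th),-np.cos(th)])
    dd=T[:3,:3]@q; return T[:3,3]+dd*(z-T[2,3])/dd[2]
def blob(m,u0,u1,v0,v1):
    k=np.zeros(m.shape,np.uint8); k[v0:v1,u0:u1]=m[v0:v1,u0:u1]
    cs=cv2.findContours(k,cv2.RETR_EXTERNAL,cv2.CHAIN_APPROX_NONE)[0]
    return max(cs,key=cv2.contourArea)[:,0].astype(float)
E
python3 - <<'E'
from m import *
z=np.load("w1.npz");K,T,p=z["K"],z["T"],z["p"]
hsv=cv2.cvtColor(p,cv2.COLOR_RGB2HSV).astype(int); H,S,V=hsv[...,0],hsv[...,1],hsv[...,2]
red=((H<5)|(H>174))&(S>170)&(V>100)
k=blob(red,240,265,130,152); w=np.array([wray(*q,76,K,T) for q in k]); print("knob",circ(w[:,:2]),np.ptp(w,axis=0))
br=(H<15)&(S>110)&(V>60)
k=blob(br,225,280,0,48);w=np.array([wray(*q,95,K,T) for q in k if q[1]<22]); print("pipe",circ(w[:,:2]),len(w))
g=(H>60)&(H<95)&(S>90)&(V>50); k=blob(g,190,310,0,210); w=np.array([wray(*q,10,K,T) for q in k if q[1]>2]); print(cv2.minAreaRect(w[:,:2].astype(np.float32)))
l=w[(w[:,0]<np.median(w[:,0])-20)]
E
```

```text
knob (array([ 557.10979942, -278.75745828]), np.float64(6.25458375611626)) [1.20646471e+01 1.33149820e+01 5.68434189e-14]
pipe (array([ 554.1350077 , -162.61821021]), np.float64(18.89762859873076)) 56
((556.3489379882812, -234.2156982421875), (110.01093292236328, 245.18807983398438), 1.666764497756958)
```

Emit:
step_arm --moves '[{"tx": 0,"ty": 0,"tz": 1,"ax": 0,"ay": 0,"az": 0},{"tx": 0,"ty": 0,"tz": 1,"ax": 0,"ay": 0,"az": 0},{"tx": 0,"ty": 0,"tz": 1,"ax": 0,"ay": 0,"az": 0},{"tx": 0,"ty": 0,"tz": 1,"ax": 0,"ay": 0,"az": 0},{"tx": 0,"ty": 0,"tz": 1,"ax": 0,"ay": 0,"az": 0}]'

```text
clock: 6.28
eef_pos: [559.3, -318.1, 130.6]
tcp_rot: [-3.142, -0.0, 1.599]
contact_force: [0.7, -1.7, 0.1]
opening: 0.003
grasp_force: 0.0
```

Emit:
step_arm --moves '[{"tx": 0,"ty": 0,"tz": 1,"ax": 0,"ay": 0,"az": 0},{"tx": 0,"ty": 0,"tz": 0.8,"ax": 0,"ay": 0,"az": 0},{"tx": 0,"ty": 0,"tz": 0.4,"ax": 0,"ay": 0,"az": 0},{"tx": 0.4,"ty": 0,"tz": 0,"ax": 0,"ay": 0,"az": 0},{"tx": 0.2,"ty": 0,"tz": 0,"ax": 0,"ay": 0,"az": 0}]'

```text
clock: 6.9
eef_pos: [559.2, -303.2, 77.0]
tcp_rot: [3.141, 0.0, 1.598]
contact_force: [-0.4, 0.2, -0.0]
opening: 0.0
grasp_force: 0.0
```

Emit:
step_arm --moves '[{"tx": 0.2,"ty": 0,"tz": 0,"ax": 0,"ay": 0,"az": 0},{"tx": 0.2,"ty": 0,"tz": 0,"ax": 0,"ay": 0,"az": 0},{"tx": 0.2,"ty": 0,"tz": 0,"ax": 0,"ay": 0,"az": 0},{"tx": 0.2,"ty": 0,"tz": 0,"ax": 0,"ay": 0,"az": 0}]'

```text
clock: 7.4
eef_pos: [558.5, -283.8, 76.6]
tcp_rot: [3.141, 0.0, 1.598]
contact_force: [0.3, -3.2, 1.5]
opening: -0.003
grasp_force: 1.1
```

Emit:
step_arm --moves '[{"tx": 0.2,"ty": 0,"tz": 0,"ax": 0,"ay": 0,"az": 0},{"tx": 0.2,"ty": 0,"tz": 0,"ax": 0,"ay": 0,"az": 0}]'

```text
clock: 7.65
eef_pos: [558.1, -273.6, 76.3]
tcp_rot: [3.141, 0.0, 1.598]
contact_force: [1.5, -1.5, 0.8]
opening: 0.0
grasp_force: 1.1
```

Emit:
step_arm --moves '[{"tx": 0.15,"ty": 0,"tz": 0,"ax": 0,"ay": 0,"az": 0}]'

```text
clock: 7.78
eef_pos: [557.9, -269.8, 76.3]
tcp_rot: [3.141, 0.0, 1.598]
contact_force: [1.0, -2.1, 1.5]
opening: -0.002
grasp_force: 1.1
```

Emit:
step_arm --moves '[{"tx": 0.1,"ty": 0,"tz": 0,"ax": 0,"ay": 0,"az": 0}]'

```text
clock: 7.9
eef_pos: [558.0, -268.4, 76.4]
tcp_rot: [3.141, 0.002, 1.599]
contact_force: [-1.8, -15.9, -2.3]
opening: -0.001
grasp_force: 7.3
```

Emit:
step_arm --moves '[{"tx": 0.1,"ty": 0,"tz": 0,"ax": 0,"ay": 0,"az": 0}]'

```text
clock: 8.02
eef_pos: [558.0, -268.1, 76.5]
tcp_rot: [3.14, 0.005, 1.6]
contact_force: [-2.4, -27.3, -4.5]
opening: -0.0
grasp_force: 13.4
```

The force rose to 27 N with the tool halted, so the bolt is at its end stop. I'll back off, rise and check.

Emit:
step_arm --moves '[{"tx": -0.3,"ty": 0,"tz": 0,"ax": 0,"ay": 0,"az": 0},{"tx": -0.5,"ty": 0,"tz": 0,"ax": 0,"ay": 0,"az": 0},{"tx": -0.8,"ty": 0,"tz": -0.4,"ax": 0,"ay": 0,"az": 0},{"tx": -0.4,"ty": 0,"tz": -1,"ax": 0,"ay": 0,"az": 0},{"tx": 0,"ty": 0,"tz": -1,"ax": 0,"ay": 0,"az": 0}]'

```text
clock: 8.65
eef_pos: [559.1, -316.9, 137.5]
tcp_rot: [3.141, 0.0, 1.597]
contact_force: [-0.2, -0.7, -0.2]
opening: -0.001
grasp_force: 0.0
```

Emit:
step_arm --moves '[{"tx": 0,"ty": 0,"tz": -1,"ax": 0,"ay": 0,"az": 0},{"tx": 0,"ty": 0,"tz": -1,"ax": 0,"ay": 0,"az": 0},{"tx": 0,"ty": 0,"tz": -1,"ax": 0,"ay": 0,"az": 0},{"tx": 0,"ty": 0,"tz": -1,"ax": 0,"ay": 0,"az": 0},{"tx": 0,"ty": 0,"tz": -1,"ax": 0,"ay": 0,"az": 0}]'

```text
clock: 9.28
eef_pos: [559.0, -316.0, 262.9]
tcp_rot: [3.141, 0.0, 1.598]
contact_force: [0.4, -0.2, -0.9]
opening: -0.0
grasp_force: 0.0
```

Emit:
step_arm --moves '[{"tx": 0,"ty": 0,"tz": -1,"ax": 0,"ay": 0,"az": 0},{"tx": 0,"ty": 0,"tz": 0,"ax": 0,"ay": 0,"az": 0}]'

```text
clock: 9.52
eef_pos: [559.9, -316.4, 289.1]
tcp_rot: [3.138, 0.002, 1.598]
contact_force: [-0.1, -0.9, 1.1]
opening: -0.001
grasp_force: 0.0
```

```bash
cat > look.py <<'E'
from m import *
import sys
def stand(name):
    s=r.sense();print(s["eef_pos"].round(1),s["tcp_rot"].round(4))
    p,d,c=grab("wrist");K,T=np.array(c["intrinsics"]),np.array(c["cam_to_world"]); cv2.imwrite(f"pics/{name}.png",p[:,:,::-1]); np.savez(name+".npz",p=p,d=d,K=K,T=T)
    hsv=cv2.cvtColor(p,cv2.COLOR_RGB2HSV).astype(int); H,S,V=hsv[...,0],hsv[...,1],hsv[...,2]
    red=((H<5)|(H>174))&(S>170)&(V>100)
    k=blob(red,235,270,60,160); w=np.array([wray(*q,76,K,T) for q in k]); print("knob",circ(w[:,:2]),k.mean(0))
    br=(H<15)&(S>110)&(V>60)
    k=blob(br,200,300,0,60);w=np.array([wray(*q,95,K,T) for q in k if q[1]<k[:,1].mean()-2]); print("pipe",circ(w[:,:2]),len(w),k.min(0),k.max(0))
E
python3 -c "
from look import *
stand('w2')"
```

```text
[ 559.9 -316.4  289.1] [3.1378e+00 2.2000e-03 1.5978e+00]
knob (array([ 556.0057133 , -249.35786821]), np.float64(5.303364525359034)) [249.75757576 114.09090909]
pipe (array([ 554.09176022, -162.29670248]), np.float64(18.81755793922387)) 55 [232.  16.] [269.  57.]
```

The bolt is home: the knob is 87 mm from the pipe axis (88 nominal), and it moved 29.4 mm to the stop. I'll view the pipe from nearer overhead, then go to the coupling.

Emit:
step_arm --moves '[{"tx": 1,"ty": 0,"tz": 0,"ax": 0,"ay": 0,"az": 0},{"tx": 1,"ty": 0,"tz": 0,"ax": 0,"ay": 0,"az": 0},{"tx": 1,"ty": 0,"tz": 0,"ax": 0,"ay": 0,"az": 0},{"tx": 1,"ty": 0,"tz": 0,"ax": 0,"ay": 0,"az": 0},{"tx": 0,"ty": 0,"tz": 0,"ax": 0,"ay": 0,"az": 0}]' --gripper 1

```text
clock: 10.2
eef_pos: [556.2, -212.4, 286.3]
tcp_rot: [-3.141, -0.0, 1.601]
contact_force: [-0.2, 0.1, -0.3]
opening: 0.995
grasp_force: 0.0
```

```bash
python3 - <<'E'
from look import *
s=r.sense();print(s["eef_pos"].round(1),s["tcp_rot"].round(4))
p,d,c=grab("wrist");K,T=np.array(c["intrinsics"]),np.array(c["cam_to_world"]);np.savez("w3.npz",p=p,d=d,K=K,T=T);cv2.imwrite("pics/w3.png",p[:,:,::-1])
print(T.round(3).tolist())
hsv=cv2.cvtColor(p,cv2.COLOR_RGB2HSV).astype(int); H,S,V=hsv[...,0],hsv[...,1],hsv[...,2]
br=(H<15)&(S>110)&(V>60)
k=blob(br,200,310,60,230);print(k.min(0),k.max(0))
for sel in (k,k[k[:,1]<k[:,1].mean()]):
    w=np.array([wray(*q,95,K,T) for q in sel]);print(circ(w[:,:2]),np.ptp(w,axis=0),(w.max(0)+w.min(0))/2)
E
```

```text
[ 556.2 -212.4  286.3] [-3.1413e+00 -5.0000e-04  1.6010e+00]
[[1.0, -0.03, -0.009, 553.531], [0.031, 0.952, 0.303, -133.846], [-0.001, -0.304, 0.953, 403.303], [0.0, 0.0, 0.0, 1.0]]
[233. 111.] [271. 149.]
(array([ 554.25989548, -160.78536749]), np.float64(19.356533186057202)) [39.3875114  39.92612424  0.        ] [ 554.09798814 -160.57520011   95.        ]
(array([ 554.3878384 , -160.16332688]), np.float64(18.931005324189808)) [39.25694129 20.34303961  0.        ] [ 554.03270309 -150.7836578    95.        ]
```

Emit:
step_arm --moves '[{"tx": 1,"ty": 0,"tz": 0,"ax": 0,"ay": 0,"az": 0},{"tx": 1,"ty": 0,"tz": 0,"ax": 0,"ay": 0,"az": 0},{"tx": 1,"ty": 0,"tz": 0,"ax": 0,"ay": 0,"az": 0},{"tx": 1,"ty": 0,"tz": 0,"ax": 0,"ay": 0,"az": 0},{"tx": 1,"ty": 0,"tz": 0,"ax": 0,"ay": 0,"az": 0}]'

```text
clock: 10.88
eef_pos: [552.9, -89.7, 286.3]
tcp_rot: [3.141, 0.0, 1.598]
contact_force: [-0.3, -0.2, 0.5]
opening: 0.998
grasp_force: 0.0
```

Emit:
step_arm --moves '[{"tx": 1,"ty": 0,"tz": 0,"ax": 0,"ay": 0,"az": 0},{"tx": 1,"ty": 0,"tz": 0,"ax": 0,"ay": 0,"az": 0},{"tx": 1,"ty": 0,"tz": 0,"ax": 0,"ay": 0,"az": 0},{"tx": 1,"ty": 0,"tz": 0,"ax": 0,"ay": 0,"az": 0},{"tx": 1,"ty": 0,"tz": 0,"ax": 0,"ay": 0,"az": 0}]'

```text
clock: 11.5
eef_pos: [549.6, 35.3, 286.3]
tcp_rot: [3.141, 0.0, 1.598]
contact_force: [0.3, 0.1, -1.1]
opening: 0.997
grasp_force: 0.0
```

Emit:
step_arm --moves '[{"tx": 1,"ty": 0,"tz": 0,"ax": 0,"ay": 0,"az": 0},{"tx": 1,"ty": 0,"tz": 0,"ax": 0,"ay": 0,"az": 0},{"tx": 1,"ty": 0,"tz": 0,"ax": 0,"ay": 0,"az": 0},{"tx": 1,"ty": 0,"tz": 0,"ax": 0,"ay": 0,"az": 0},{"tx": 1,"ty": 0,"tz": 0,"ax": 0,"ay": 0,"az": 0}]'

```text
clock: 12.12
eef_pos: [546.2, 160.3, 286.3]
tcp_rot: [3.141, 0.0, 1.598]
contact_force: [-0.3, -0.2, 0.1]
opening: 0.999
grasp_force: 0.0
```

Emit:
step_arm --moves '[{"tx": 1,"ty": 0,"tz": 0,"ax": 0,"ay": 0,"az": 0},{"tx": 1,"ty": 0,"tz": 0,"ax": 0,"ay": 0,"az": 0},{"tx": 1,"ty": 0,"tz": 0,"ax": 0,"ay": 0,"az": 0},{"tx": 1,"ty": 0,"tz": 0,"ax": 0,"ay": 0,"az": 0},{"tx": 1,"ty": 0,"tz": 0,"ax": 0,"ay": 0,"az": 0}]'

```text
clock: 12.75
eef_pos: [542.8, 285.5, 286.2]
tcp_rot: [3.141, 0.0, 1.598]
contact_force: [0.4, -0.5, -0.1]
opening: 1.001
grasp_force: 0.0
```

Emit:
step_arm --moves '[{"tx": 1,"ty": 0,"tz": 0,"ax": 0,"ay": 0,"az": 0},{"tx": 0,"ty": 0,"tz": 0,"ax": 0,"ay": 0,"az": 0}]'

```text
clock: 13.0
eef_pos: [541.9, 311.5, 286.1]
tcp_rot: [3.142, -0.0, 1.6]
contact_force: [0.2, -0.2, 0.5]
opening: 1.0
grasp_force: 0.0
```

```bash
python3 - <<'E'
from look import *
s=r.sense();print(s["eef_pos"].round(1),s["tcp_rot"].round(4))
p,d,c=grab("wrist");np.savez("w4.npz",p=p,d=d,K=c["intrinsics"],T=c["cam_to_world"]);cv2.imwrite("pics/w4.png",p[:,:,::-1])
E
```

```text
[541.9 311.5 286.1] [ 3.1415e+00 -2.0000e-04  1.6000e+00]
```

View pics/w4.png

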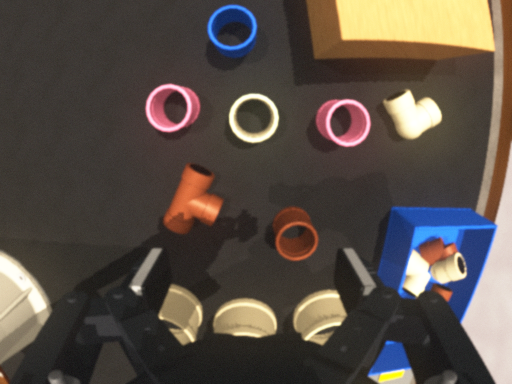

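Wrist view: the cream coupling is at (254,118), with pink ones at (173,107) and (343,122), blue at (232,30), brown at (296,234) and the box edge at v<58. Measuring the coupling next.

```bash
python3 - <<'E'
from m import *
z=np.load("w4.npz");K,T,p=z["K"],z["T"],z["p"]
hsv=cv2.cvtColor(p,cv2.COLOR_RGB2HSV).astype(int); H,S,V=hsv[...,0],hsv[...,1],hsv[...,2]
k=blob((V>120)&(H>10)&(H<40),222,288,85,152);print(k.min(0),k.max(0))
for sel in (k,k[k[:,1]<k[:,1].mean()]):
    w=np.array([wray(*q,60,K,T) for q in sel]);print(circ(w[:,:2]),np.ptp(w,axis=0),(w.max(0)+w.min(0))/2)
# scene refinement by rim depth points
for n,b in (("scene",(328,358,234,270)),("side",(239,261,141,168))):
    W=np.load(n+".npz")["W"];w=W[box(W,*b)];w=w[(w[:,2]>50)&(w[:,2]<66)&(abs(w[:,0]-543)<40)&(abs(w[:,1]-372)<40)];print(n,circ(w[:,:2]),len(w))
print("box corner",[wray(u,v,z_,K,T).round(0) for u,v,z_ in((312,57,0),(310,5,120))])
E
```

```text
[228.  93.] [278. 142.]
(array([541.05825388, 374.79267046]), np.float64(28.555077662037913)) [57.49257511 57.15815691  0.        ] [540.67703079 374.87455656  60.        ]
(array([540.96589994, 375.13361727]), np.float64(28.33555892656937)) [57.19938076 28.57233306  0.        ] [540.53043361 389.16746848  60.        ]
scene (array([543.4320994 , 373.40819061]), np.float64(25.84629671564301)) 166
side (array([543.05946583, 370.56892097]), np.float64(25.64766839174714)) 103
box corner [array([617., 460.,   0.]), array([591., 492., 120.])]
```

Emit:
step_arm --moves '[{"tx": 1,"ty": 0.08,"tz": 0,"ax": 0,"ay": 0,"az": 0},{"tx": 1,"ty": 0,"tz": 0.5,"ax": 0,"ay": 0,"az": 0},{"tx": 0.45,"ty": 0,"tz": 1,"ax": 0,"ay": 0,"az": 0},{"tx": 0,"ty": 0,"tz": 1,"ax": 0,"ay": 0,"az": 0},{"tx": 0,"ty": 0,"tz": 1,"ax": 0,"ay": 0,"az": 0}]' --gripper 1

```text
clock: 13.68
eef_pos: [541.7, 372.1, 196.9]
tcp_rot: [-3.141, 0.0, 1.599]
contact_force: [-0.5, -0.5, 0.6]
opening: 0.995
grasp_force: 0.0
```

Emit:
step_arm --moves '[{"tx": 0,"ty": 0,"tz": 1,"ax": 0,"ay": 0,"az": 0},{"tx": 0,"ty": 0,"tz": 1,"ax": 0,"ay": 0,"az": 0},{"tx": 0,"ty": 0,"tz": 1,"ax": 0,"ay": 0,"az": 0},{"tx": 0,"ty": 0,"tz": 0.8,"ax": 0,"ay": 0,"az": 0},{"tx": 0,"ty": 0,"tz": 0,"ax": 0,"ay": 0,"az": 0}]'

```text
clock: 14.3
eef_pos: [541.1, 370.8, 101.6]
tcp_rot: [-3.139, 0.002, 1.599]
contact_force: [0.2, 0.4, 0.2]
opening: 1.0
grasp_force: 0.0
```

```bash
python3 - <<'E'
from m import *
s=r.sense();print(s["eef_pos"].round(1),s["tcp_rot"].round(4))
p,d,c=grab("wrist");q,_,_=grab("side")
cv2.imwrite("pics/g1.png",np.hstack([p[:,:,::-1][100:300,156:356],cv2.resize(q[:,:,::-1][100:200,180:280],(200,200))])) 
E
```

```text
[541.1 370.8 101.6] [-3.1387e+00  1.8000e-03  1.5986e+00]
```

View pics/g1.png

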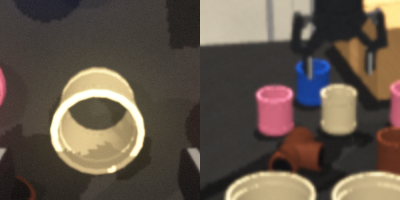

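Wrist crop: the coupling at (97,120) is midway between the fingertips at (0,165) and (192,165). Descending and gripping.

Emit:
step_arm --moves '[{"tx": 0.08,"ty": 0.04,"tz": 0.8,"ax": 0,"ay": 0,"az": 0},{"tx": 0,"ty": 0,"tz": 0.8,"ax": 0,"ay": 0,"az": 0},{"tx": 0,"ty": 0,"tz": 0.5,"ax": 0,"ay": 0,"az": 0},{"tx": 0,"ty": 0,"tz": 0.2,"ax": 0,"ay": 0,"az": 0},{"tx": 0,"ty": 0,"tz": 0,"ax": 0,"ay": 0,"az": 0}]'

```text
clock: 15.02
eef_pos: [543.1, 372.8, 45.8]
tcp_rot: [-3.141, 0.0, 1.598]
contact_force: [0.3, 0.4, -0.0]
opening: 0.997
grasp_force: 0.0
```

Emit:
step_arm --moves '[{"tx": 0,"ty": 0,"tz": 0,"ax": 0,"ay": 0,"az": 0},{"tx": 0,"ty": 0,"tz": 0,"ax": 0,"ay": 0,"az": 0},{"tx": 0,"ty": 0,"tz": 0,"ax": 0,"ay": 0,"az": 0},{"tx": 0,"ty": 0,"tz": 0,"ax": 0,"ay": 0,"az": 0},{"tx": 0,"ty": 0,"tz": 0,"ax": 0,"ay": 0,"az": 0}]' --gripper 0.4 --newtons 25

```text
clock: 15.65
eef_pos: [543.6, 373.3, 47.1]
tcp_rot: [3.141, -0.001, 1.598]
contact_force: [-0.2, -0.4, 5.4]
opening: 0.651
grasp_force: 26.9
```

Emit:
step_arm --moves '[{"tx": 0,"ty": 0,"tz": -0.2,"ax": 0,"ay": 0,"az": 0},{"tx": 0,"ty": 0,"tz": -0.5,"ax": 0,"ay": 0,"az": 0},{"tx": 0,"ty": 0,"tz": -1,"ax": 0,"ay": 0,"az": 0},{"tx": 0,"ty": 0,"tz": -1,"ax": 0,"ay": 0,"az": 0},{"tx": 0,"ty": 0,"tz": -1,"ax": 0,"ay": 0,"az": 0}]'

```text
clock: 16.27
eef_pos: [543.2, 373.0, 140.3]
tcp_rot: [3.141, -0.0, 1.598]
contact_force: [-0.5, -0.8, -1.1]
opening: 0.651
grasp_force: 26.7
```

Emit:
step_arm --moves '[{"tx": 0,"ty": 0,"tz": -1,"ax": 0,"ay": 0,"az": 0},{"tx": 0,"ty": 0,"tz": -1,"ax": 0,"ay": 0,"az": 0},{"tx": 0,"ty": 0,"tz": -0.5,"ax": 0,"ay": 0,"az": 0},{"tx": 0,"ty": 0,"tz": 0,"ax": 0,"ay": 0,"az": 0}]'

```text
clock: 16.77
eef_pos: [543.5, 373.2, 202.3]
tcp_rot: [3.14, -0.001, 1.598]
contact_force: [-0.0, 0.1, -0.2]
opening: 0.652
grasp_force: 26.7
```

```bash
python3 - <<'E'
from m import *
s=r.sense();print(s["eef_pos"].round(1),s["tcp_rot"].round(4),s["grasp_force"],s["opening"])
p,d,c=grab("wrist");np.savez("w5.npz",p=p,d=d,K=c["intrinsics"],T=c["cam_to_world"]);q,_,_=grab("side");t,_,_=grab("scene")
b=q[:,:,::-1][60:180,190:310]
cv2.imwrite("pics/g2.png",np.hstack([p[:,:,::-1][100:340,136:376],cv2.resize(b,(240,240)),cv2.resize(t[:,:,::-1][130:290,270:430],(240,240))])) 
E
```

```text
[543.5 373.2 202.3] [ 3.1401e+00 -9.0000e-04  1.5983e+00] 26.69601632282138 0.6519511909885951
```

View pics/g2.png

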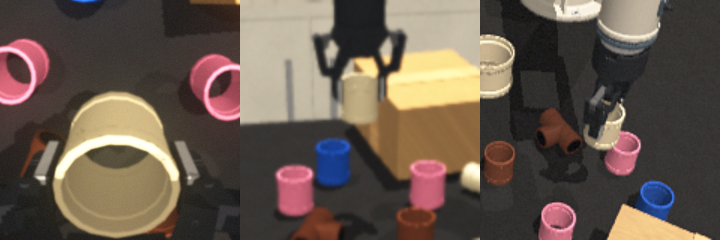

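The coupling is held and upright: wrist crop at (117,170), side crop at (360,97). The neighbours are undisturbed. Carrying it over.

Emit:
step_arm --moves '[{"tx": -0.5,"ty": 0,"tz": 0,"ax": 0,"ay": 0,"az": 0},{"tx": -1,"ty": 0,"tz": 0,"ax": 0,"ay": 0,"az": 0},{"tx": -1,"ty": 0,"tz": 0,"ax": 0,"ay": 0,"az": 0},{"tx": -1,"ty": 0,"tz": 0,"ax": 0,"ay": 0,"az": 0},{"tx": -1,"ty": 0,"tz": 0,"ax": 0,"ay": 0,"az": 0}]'

```text
clock: 17.55
eef_pos: [546.4, 258.4, 201.4]
tcp_rot: [3.141, 0.0, 1.598]
contact_force: [0.1, 0.1, -0.9]
opening: 0.652
grasp_force: 26.7
```

Emit:
step_arm --moves '[{"tx": -1,"ty": 0,"tz": 0,"ax": 0,"ay": 0,"az": 0},{"tx": -1,"ty": 0,"tz": 0,"ax": 0,"ay": 0,"az": 0},{"tx": -1,"ty": 0,"tz": 0,"ax": 0,"ay": 0,"az": 0},{"tx": -1,"ty": 0,"tz": 0,"ax": 0,"ay": 0,"az": 0},{"tx": -1,"ty": 0,"tz": 0,"ax": 0,"ay": 0,"az": 0}]'

```text
clock: 18.18
eef_pos: [549.6, 133.7, 201.4]
tcp_rot: [3.141, -0.0, 1.598]
contact_force: [0.1, 0.3, -0.6]
opening: 0.65
grasp_force: 26.7
```

Emit:
step_arm --moves '[{"tx": -1,"ty": 0,"tz": 0,"ax": 0,"ay": 0,"az": 0},{"tx": -1,"ty": 0,"tz": 0,"ax": 0,"ay": 0,"az": 0},{"tx": -1,"ty": 0,"tz": 0,"ax": 0,"ay": 0,"az": 0},{"tx": -1,"ty": 0,"tz": 0,"ax": 0,"ay": 0,"az": 0},{"tx": -1,"ty": 0,"tz": 0,"ax": 0,"ay": 0,"az": 0}]'

```text
clock: 18.8
eef_pos: [552.8, 8.8, 201.5]
tcp_rot: [3.141, 0.0, 1.598]
contact_force: [0.1, 0.3, -1.8]
opening: 0.651
grasp_force: 26.7
```

Emit:
step_arm --moves '[{"tx": -1,"ty": 0,"tz": 0,"ax": 0,"ay": 0,"az": 0},{"tx": -1,"ty": 0,"tz": 0,"ax": 0,"ay": 0,"az": 0},{"tx": -1,"ty": 0,"tz": 0,"ax": 0,"ay": 0,"az": 0},{"tx": -1,"ty": 0,"tz": 0,"ax": 0,"ay": 0,"az": 0},{"tx": -1,"ty": 0,"tz": 0,"ax": 0,"ay": 0,"az": 0}]'

```text
clock: 19.42
eef_pos: [556.0, -116.1, 201.4]
tcp_rot: [3.141, 0.0, 1.598]
contact_force: [0.4, 0.4, 0.3]
opening: 0.652
grasp_force: 26.7
```

Emit:
step_arm --moves '[{"tx": -0.8,"ty": -0.08,"tz": 0,"ax": 0,"ay": 0,"az": 0},{"tx": -0.4,"ty": 0,"tz": 0,"ax": 0,"ay": 0,"az": 0},{"tx": 0,"ty": 0,"tz": 0,"ax": 0,"ay": 0,"az": 0},{"tx": 0,"ty": 0,"tz": 0,"ax": 0,"ay": 0,"az": 0}]'

```text
clock: 19.92
eef_pos: [555.3, -143.8, 201.2]
tcp_rot: [-3.141, -0.0, 1.599]
contact_force: [-0.5, -0.2, -0.8]
opening: 0.652
grasp_force: 26.7
```

```bash
cat > fin.py <<'E'
from m import *
import sys
nm=sys.argv[1]
s=r.sense();print(s["eef_pos"].round(1),s["tcp_rot"].round(4),s["grasp_force"].__round__(1),np.abs(s["qvel"]).max().round(4))
x0,y0=555.5,-162.; ims=[]
for n in("scene","side"):
    p,d,c=grab(n);W=pts(d,c);np.savez(nm+n+".npz",p=p,W=W,K=c["intrinsics"],T=c["cam_to_world"])
    hsv=cv2.cvtColor(p,cv2.COLOR_RGB2HSV).astype(int);H,S,V=hsv[...,0],hsv[...,1],hsv[...,2]
    near=(np.hypot(W[...,0]-x0,W[...,1]-y0)<60)&(W[...,2]>15)&(W[...,2]<230)
    cr=near&(H>10)&(H<35)&(S>25)&(S<120)&(V>90)&(W[...,2]>95); br=near&(H<15)&(S>120)&(W[...,2]<100)&(np.hypot(W[...,0]-x0,W[...,1]-y0)<30)
    for k,m in(("coup",cr),("pipe",br)):
        w=W[m]; 
        if len(w)<10: print(n,k,len(w));continue
        lo,hi=np.percentile(w[:,2],[2,98])
        for a,b in((lo,lo+20),((lo+hi)/2,hi)):
            q=w[(w[:,2]>=a)&(w[:,2]<=b)]; f,R=circ(q[:,:2]); print(n,k,"z",lo.round(1),hi.round(1),len(q),f.round(1),R.round(1))
    v,u=np.nonzero(cr|br); b=p[max(v.min()-15,0):v.max()+15,max(u.min()-20,0):u.max()+20]
    ims.append(cv2.resize(b[:,:,::-1],(390,500),interpolation=cv2.INTER_CUBIC))
cv2.imwrite(f"pics/{nm}.png",np.hstack(ims))
E
python3 fin.py f1
```

```text
[ 555.3 -143.8  201.2] [-3.1414e+00 -3.0000e-04  1.5986e+00] 26.7 0.0055
scene coup z 156.0 214.5 102 [ 556.9 -142.3] 25.3
scene coup z 156.0 214.5 229 [ 556.  -142.5] 25.3
scene pipe z 22.8 96.2 58 [ 556.9 -160.4] 17.5
scene pipe z 22.8 96.2 167 [ 556.  -161.4] 18.3
side coup z 155.3 221.4 221 [ 556.5 -144.8] 26.5
side coup z 155.3 221.4 564 [ 557.1 -146. ] 26.4
side pipe z 21.8 93.9 106 [ 555.4 -164.8] 17.9
side pipe z 21.8 93.9 382 [ 555.8 -164.1] 18.2
```

View pics/f1.png

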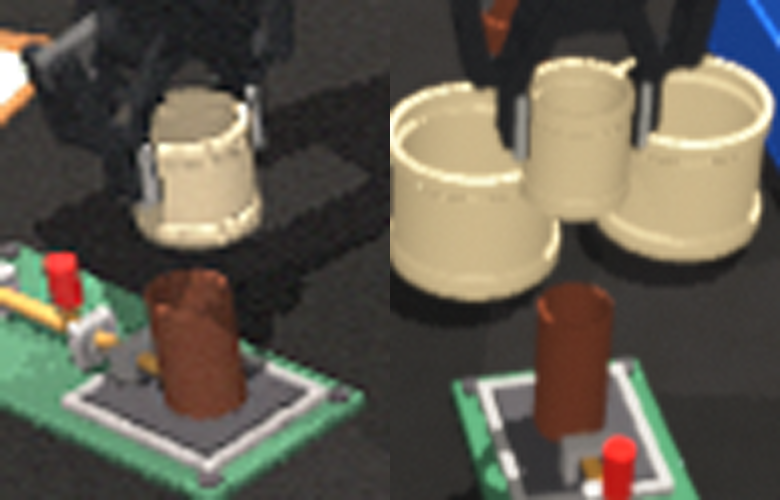

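f1: the left half shows the held coupling at (200,165) and pipe top at (190,285), and the right half shows them at (580,140) and (573,300). It is upright and needs −19 mm along tool x. After that I'll lower it.

Emit:
step_arm --moves '[{"tx": -0.4,"ty": -0.03,"tz": 0,"ax": 0,"ay": 0,"az": 0},{"tx": -0.35,"ty": 0,"tz": 0,"ax": 0,"ay": 0,"az": 0},{"tx": 0,"ty": 0,"tz": 0.6,"ax": 0,"ay": 0,"az": 0},{"tx": 0,"ty": 0,"tz": 0.6,"ax": 0,"ay": 0,"az": 0},{"tx": 0,"ty": 0,"tz": 0.3,"ax": 0,"ay": 0,"az": 0}]'

```text
clock: 20.65
eef_pos: [554.2, -162.8, 161.9]
tcp_rot: [-3.139, -0.001, 1.598]
contact_force: [0.0, -0.6, -1.1]
opening: 0.652
grasp_force: 26.7
```

Emit:
step_arm --moves '[{"tx": 0,"ty": 0,"tz": 0,"ax": 0,"ay": 0,"az": 0},{"tx": 0,"ty": 0,"tz": 0,"ax": 0,"ay": 0,"az": 0}]'

```text
clock: 20.9
eef_pos: [555.4, -163.1, 164.0]
tcp_rot: [3.141, 0.0, 1.598]
contact_force: [-1.0, 0.4, -0.1]
opening: 0.649
grasp_force: 26.7
```

```bash
python3 fin.py f2
```

```text
[ 555.4 -163.1  164. ] [3.1413e+00 1.0000e-04 1.5984e+00] 26.7 0.0076
scene coup z 119.8 177.7 97 [ 555.9 -162.5] 26.3
scene coup z 119.8 177.7 213 [ 556.1 -161.3] 25.5
scene pipe z 21.8 94.8 55 [ 556.2 -161.4] 17.9
scene pipe z 21.8 94.8 139 [ 555.8 -161.7] 18.4
side coup z 118.1 212.0 214 [ 556.8 -163.9] 26.7
side coup z 118.1 212.0 337 [ 555.  -165.6] 28.6
side pipe z 24.8 94.0 125 [ 555.6 -164.2] 18.2
side pipe z 24.8 94.0 313 [ 555.8 -164.4] 18.2
```

Emit:
step_arm --moves '[{"tx": 0,"ty": 0,"tz": 0.2,"ax": 0,"ay": 0,"az": 0},{"tx": 0,"ty": 0,"tz": 0.2,"ax": 0,"ay": 0,"az": 0},{"tx": 0,"ty": 0,"tz": 0.1,"ax": 0,"ay": 0,"az": 0},{"tx": 0,"ty": 0,"tz": 0,"ax": 0,"ay": 0,"az": 0},{"tx": 0,"ty": 0,"tz": 0,"ax": 0,"ay": 0,"az": 0}]'

```text
clock: 21.62
eef_pos: [555.2, -163.2, 151.3]
tcp_rot: [3.142, 0.0, 1.598]
contact_force: [0.2, 0.1, -1.0]
opening: 0.649
grasp_force: 26.7
```

Emit:
step_arm --moves '[{"tx": 0,"ty": 0,"tz": 0,"ax": 0,"ay": 0,"az": 0},{"tx": 0,"ty": 0,"tz": 0,"ax": 0,"ay": 0,"az": 0},{"tx": 0,"ty": 0,"tz": 0,"ax": 0,"ay": 0,"az": 0},{"tx": 0,"ty": 0,"tz": 0,"ax": 0,"ay": 0,"az": 0}]'

```text
clock: 22.12
eef_pos: [555.2, -163.2, 151.3]
tcp_rot: [3.142, 0.0, 1.598]
contact_force: [0.7, -1.0, -0.4]
opening: 0.655
grasp_force: 26.7
```

```bash
python3 fin.py f3
```

```text
[ 555.2 -163.2  151.3] [3.1415 0.     1.5983] 26.7 0.0013
scene coup z 105.6 165.4 93 [ 556.1 -162.2] 26.0
scene coup z 105.6 165.4 205 [ 555.8 -161.8] 25.7
scene pipe z 22.9 93.4 58 [ 555.9 -160.8] 18.1
scene pipe z 22.9 93.4 102 [ 556.9 -160. ] 17.3
side coup z 105.6 217.8 204 [ 556.2 -164.8] 26.1
side coup z 105.6 217.8 152 [ 553.7 -166.1] 34.7
side pipe z 22.8 93.6 113 [ 555.8 -164. ] 18.4
side pipe z 22.8 93.6 236 [ 555.7 -164.3] 18.3
```

View pics/f3.png

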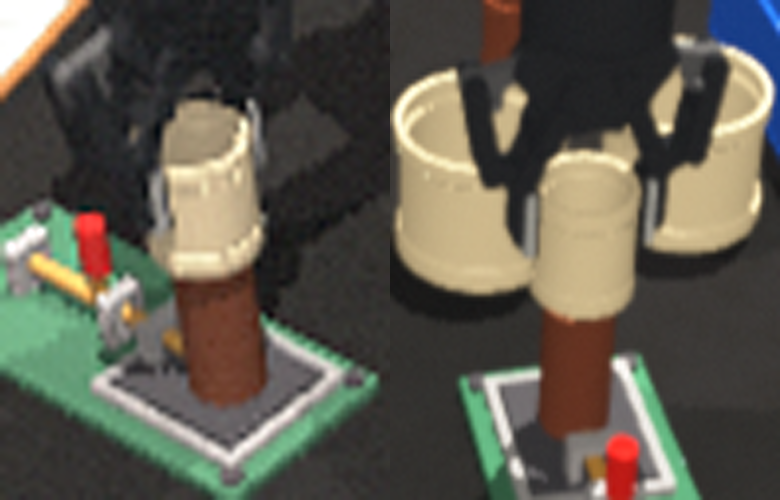

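f3: the coupling is directly above the pipe mouth (left half (215,190) over (222,330), right half (585,240) over (576,375)). It is upright, its lower rim is about 10 mm above the pipe, and the sleeves stand as before. Handing in.

```bash
python3 -c "
from rig import workorder
print(workorder.sign_off())"
```

```text
the job is handed in; nothing more can be done
None
```

I handed the job in: the bolt is pushed home to its end stop, and the cream coupling is held upright and still about 1 cm above the pipe mouth, centred to within about 1–2 mm by camera. I saw no contact with the pipe and no disturbance of the other fittings, and the judge's result was not shown.

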